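# Bleed the test manifold, find the thread hand of its blue cap and hold it off

### The job

First vent the leak-test manifold so that no pressure is left in it: pull its sprung red bleed knob out until the yellow ring on the stem has just come out of the sleeve (12 mm, never as far as the end stop), keep it there for at least a second, then let it go home. Then unscrew the blue cap, whose thread may be left-handed or right-handed (find out which way loosens it), and lift it off its port. Finish while still holding the cap still and upright above the manifold, its rim at least 5 cm above the port, with the grey cap and everything else left as it was.

Things in the scene. Friction and masses are not known exactly. Their poses are not given: they have to be found in the camera images.
- manifold: Leak-test manifold, fixed beside the sink bowl: aluminium block 50 x 200 x 47 mm, top 55 mm above the work surface. Origin: on the work surface under the line of its two ports. Its long x axis points away from the robot (block from x = -95 to +105 mm; the red bleed knob is at its near end), y to the left, z up; turned up to 0.1 rad from that.
- port_near (a point): Centre of the nearer port's collar top (steel, 45 mm across), 61 mm above the work surface, manifold x -45 mm. Under each cap stands a brass stub 23.5 mm high with a coarse thread: one port's is right-hand (loosens counter-clockwise seen from above), the other's left-hand (loosens clockwise). Which is which differs from time to time and cannot be seen.
- port_far (a point): centre of the farther port's collar top, the same, 61 mm above the work surface, manifold x +75 mm, 120 mm from the nearer one
- cap_blue: Blue fluted blanking cap, loose, about 80 g, 46 mm across, 34 mm high, 23 mm deep inside, on either port. Origin: centre of its lower rim, z up along its axis. At the start it is tight: rim 0.5 mm above the collar, its x along the manifold's x.
- cap_blue_mark (a point): Outer end of the white mark on the blue cap's top, 17 mm from its axis along its -x. The tightening way it stops within 0.1 rad (grip 30 to 50 N; do not force it). The loosening way it turns freely and can be lifted straight up once turned by 0.75 to 1.25 rad (1.0 is the middle); short of that the thread catches it, near 1.3 rad it meets a stop. The thread does not drive it up, it only lets it up.
- cap_grey: grey cap of the same make and size on the other port
- bleed_knob (a point): centre of the red bleed knob (24 mm diameter, 14 mm long, round about the manifold's x) on the manifold's near end, 36 mm above the work surface, at manifold x = -135 mm at rest. Inward of it a guide sleeve 15 mm across ends 3 mm from the knob.
- bleed (a joint): how far the bleed plunger is pulled out toward the robot along the manifold's -x, m: 0 home, 0.012 at its mark (the yellow ring on the stem has just come wholly out of the sleeve), 0.022 end stop. Spring 3.5 N at home, 7.7 N at the mark; it goes home by itself when let go.
- pitcher_brown: tall brown pitcher, fixed, right beside the manifold: 96 mm across and 208 mm high, always in the same place; origin under its middle. Keep the gripper clear of it.
- coffee_maker: red coffee maker, fixed, on the cupboard to the right of the pitcher: 254 x 181 x 265 mm, origin under its middle; carry the tool over or round it
- box_cutter: yellow box cutter lying on the cupboard at the right, 21 x 154 x 17 mm, origin under its middle
- tally_counter: small hand tally counter at the right, 55 x 73 x 29 mm
- length_gauge: grey stepped gauge block right of the pitcher, 28 x 50 x 22 mm
- standing_bolt: hex bolt with washer standing on its head right of the pitcher, 28 mm across, 47 mm high
- lying_bolt_a: hex bolt lying in front of the brown pitcher, 37 x 45 x 17 mm
- lying_bolt_b: hex bolt lying right of the pitcher, 28 x 48 x 17 mm

How it is judged (in metres and radians):
On the way, in this order (a step that is already met when the one before it is completed fails the run):
1. the bleed knob is pulled out to its mark (9 to 15 mm) and kept there for a second (value of joint bleed between 0.009 and 0.015 m), for 1 s.
2. the bleed knob is let go and is home again (within 2 mm) (value of joint bleed below 0.002 m and contact force between the fingers and manifold below 0.1 N), for 0.1 s.
3. the blue cap, still on its port, has been turned loose by 0.6 rad or more (angle between the x axis of cap_blue and the x axis of manifold, either way round above 0.6 rad and z of cap_blue in the frame of manifold below 0.072 m), for 0.05 s.
At the end, for the whole second after the job is handed in: the blue cap is held still in the fingers, upright within 0.3 rad, its rim at least 50 mm above the port's collar (111 mm above the work surface), within 0.2 m of the manifold's origin seen from above, not touching the manifold; the bleed knob is home within 2 mm (z of cap_blue in the frame of manifold above 0.111 m and contact force between the fingers and cap_blue above 1 N and contact force between cap_blue and manifold below 0.1 N and horizontal distance between cap_blue and manifold below 0.2 m and angle between cap_blue's own z axis and vertical below 0.3 rad and linear speed of cap_blue below 0.03 m/s and value of joint bleed below 0.002 m); the arm keeps its last pose, push and grip.
It fails at once if the bleed knob is pulled out to its end stop (more than 19 mm) (value of joint bleed above 0.019 m).
It fails at once if the grey cap is turned by more than 0.2 rad or shifted by more than 6 mm (distance of cap_grey from where it was at the start of the episode above 0.006 m or angle between the x axis of cap_grey and the x axis of manifold, either way round above 0.2 rad).
It fails at once if one of the tools or bolts lying about is shifted by more than 2 cm (distance of any of lying_bolt_a, box_cutter, tally_counter, length_gauge, standing_bolt, lying_bolt_b from where it was at the start of the episode above 0.02 m).
It also fails if it takes over 56 s, if anything falls off the work surface, if the arm or the gripper's body presses on something with over 40 N, if the wrist force passes 120 N, or if a joint passes its speed limit or range.

### The arm

A 7-joint arm with a two-finger parallel gripper is mounted at the origin on a cart in front of the work surface, level with it; the furniture and walls round the work are solid. World frame = base frame: x ahead of the robot, y to its left, z up, the work surface at z = 0. Lengths are in m, angles in degrees, forces in N, time in s.
With the tool pointing down it reaches from about 0.4 to 0.85 m from the base axis. Payload 4.4 kg.
Tool frame: the origin (TCP) lies at the very end of the fingers, on their centre line; the grasp point (between the pads) lies 19 mm behind it; z points along the fingers, y is the direction in which the jaws open and shut (so a half turn about z gives the same grasp; the last joint's range is limited). The gripper opens to 94 mm and grips with 3 to 60 N. Pads are 16 mm wide; open, the fingers measure 119 mm over their backs; the gripper's body (75 mm by 177 mm) begins 78 mm behind the grasp point.
Start: joints at [-75.791, 36.005, 2.206, 86.941, -1.547, 57.084, -1.146], TCP at [0.201, 0.618, 0.205] pointing down, gripper open.
Joint ranges: [-175.42, 175.42], [-21.48, 121.26], [-71.46, 75.88], [10.55, 141.38], [-63.04, 243.04], [13.31, 113.54], [-168.57, 168.57]. Speed limits (degrees/s): [147.25, 147.25, 180, 180, 180, 180, 180].

### API

Orientations are given as a 3x3 rotation matrix whose columns are the frame's x, y, z axes.
In Python, from station import arm, imaging, spotter gives the robot as it stands.
- The arm moves only by the shell command python3 -m creep 'ROWS' [FORCE]. ROWS is JSON, a list that holds one entry, the list of rows, each a list of 7 numbers: the turn, a rotation vector about the tool's x, y, z in degrees, then the shift along the tool's x, y, z in m, then the gripper command: -1 is shut, 1 is fully open, values between are in proportion. In form: [[[ax, ay, az, x, y, z, hand], ...]]. A call has 1 to 12 rows; each row is the pose to reach, as a shift and turn from the pose commanded when the call began, along the tool's axes at that moment; what a row does not reach only later rows make up. A row lasts 1/10 s, in which the tool goes at most 50 mm and 8.59 degrees, less where a joint would pass 70% of its speed; a pose out of reach is approached as far as the arm can. A call with a gripper value outside its range is refused whole. The fingers move at their own pace and stop on an object; FORCE is the grip in N (left out, the last holds). Time passes only in rows, so rows that repeat a pose let the fingers close. It gives the time, the measured TCP pose, the force and the opening at its end, in the units of the state.
- arm.get_state(): the state, without advancing time (a new reading comes with each control period).
- imaging.capture(name): name is "side" or "top" or "wrist"; returns (picture, depth): 420x560x3 uint8, red, green, blue; 420x560 float32, m along the optical axis (not along the pixel's ray), 0 where there is no reading.
- imaging.camera_model(name): a dict with "camera_matrix" (3x3 intrinsics, pixels), "world_to_cam" (4x4, takes a point from world to camera coordinates). Camera axes: x right, y up, looking along -z (the intrinsics and any distortion apply to the point x, -y, -z); pixel columns grow to the right and rows downward; lengths in m; the calibration is good to about 2 mm. The wrist camera is an equidistant fisheye: a pixel r from the principal point sees the ray r / f radians off the axis. A picture is of the moment at which its call begins: read the wrist's pose just before it. camera_model takes no time and is no camera call; for the wrist camera it gives the pose at the moment of the call.
- arm.hand_in(): hands the job in, once; it reports no verdict.
Trained networks look in the newest picture that a camera, given by its name, has taken for a name from the list of things; names that differ only in an ending like _2 or _b are one class to them, and where a whole thing is asked for, a point or a joint stands for the part that bears it (a point fixed in the world has none). Each returns a list of dicts, best first, with "p" (0 to 1); they miss things now and then, are a little off and sometimes report something else, mostly with a low value. They report only what shows in the picture. A call takes as long as a camera call.
- spotter.silhouettes(camera, query): "pixels" (420x560 bool, what is visible of it) and "at" ([column, row] in pixels, amid what is visible of it).
The state is a dict: "clock": time; "joint_positions": joint angles; "qd": joint speeds; "joint_efforts": joint torques, N m; "ee_pos": TCP position; "tcp_rot": TCP orientation; "ft_force": force on the tool from outside, world axes, zero at the start; "wrist_torque": the same for the moment, N m; "width": finger opening in m.
Only numpy, scipy, OpenCV 4.12 (cv2) and the standard library are available. Lean on these libraries where they do the work, as an engineer would, in place of code of your own. Each camera call takes 0.05 s, during which the arm holds its last target. There are 200 camera calls.

## Working session

There is one attempt and no reset: what is moved stays moved. The work goes in short steps, Python scripts to look and compute and a shell command to move; the robot and the scene stay as the last step left them, time stands still between calls to the robot, and variables do not carry over. Pictures are saved under pics/ and viewed, on a budget of 10 in all, crops included, one or two more only if the job needs it, and the job is handed in when it is done.

```bash
ls; mkdir -p pics
cat > h.py <<'E'
import numpy as np, cv2
from station import arm, imaging, spotter
def world(name, px, depth, m=None):
    m=m or imaging.camera_model(name); K=np.array(m["camera_matrix"]); T=np.linalg.inv(np.array(m["world_to_cam"]))
    px=np.atleast_2d(px).astype(float)
    x=(px[:,0]-K[0,2])/K[0,0]; y=(px[:,1]-K[1,2])/K[1,1]
    if name=="wrist":
        r=np.hypot(x,y)+1e-9; s=np.tan(r)/r; x=x*s;y=y*s
    d=np.atleast_1d(depth)
    c=np.c_[x*d,-y*d,-d,np.ones_like(d)]
    return (c@T.T)[:,:3]
E
python3 - <<'E'
from h import *
for n in ("top","side"):
    p,d=imaging.capture(n); cv2.imwrite(f"pics/{n}1.png",p[:,:,::-1])
    for q in ("cap_blue","cap_grey","bleed_knob","manifold","pitcher_brown"):
        for r in spotter.silhouettes(n,q)[:2]:
            v,u=np.nonzero(r["pixels"]&(d>0)); w=world(n,np.c_[u,v],d[v,u])
            print(n,q,round(r["p"],2),np.round(r["at"]),len(u),np.round(np.median(w,0),4),"max",np.round(np.percentile(w,98,axis=0),3),"min",np.round(np.percentile(w,2,axis=0),3))
s=arm.get_state();print(s)
E
```

```text
pics
top cap_blue 0.6 [169. 155.] 297 [0.6616 0.244  0.0934] max [0.683 0.265 0.098] min [0.643 0.226 0.077]
top cap_grey 0.74 [175. 190.] 1774 [0.5926 0.2338 0.0512] max [0.721 0.31  0.057] min [0.457 0.213 0.003]
top cap_grey 0.56 [170. 204.] 339 [0.5437 0.2365 0.0932] max [0.565 0.261 0.097] min [0.523 0.218 0.053]
top bleed_knob 0.49 [177. 247.] 60 [0.455  0.2317 0.0445] max [0.462 0.245 0.05 ] min [0.448 0.221 0.035]
top manifold 0.85 [176. 187.] 1746 [0.5888 0.2338 0.0516] max [0.72  0.291 0.058] min [0.455 0.213 0.004]
top pitcher_brown 0.32 [167. 157.] 322 [0.661  0.2442 0.0932] max [0.681 0.266 0.098] min [0.642 0.226 0.067]
side cap_blue 0.34 [332. 328.] 97 [0.4555 0.2439 0.0422] max [0.462 0.25  0.048] min [0.449 0.235 0.03 ]
side cap_grey 0.97 [283. 314.] 677 [0.5432 0.2547 0.093 ] max [0.565 0.265 0.096] min [0.524 0.227 0.064]
side cap_grey 0.29 [333. 329.] 124 [0.4556 0.2418 0.0424] max [0.464 0.249 0.048] min [ 0.448  0.214 -0.001]
side manifold 0.64 [254. 352.] 2606 [0.5751 0.2649 0.0359] max [0.721 0.319 0.056] min [0.455 0.224 0.002]
{'clock': 0.6, 'joint_positions': array([-75.79182561,  36.00392344,   2.20711978,  86.94117922,
        -1.54810811,  57.08426754,  -1.14705635]), 'qd': array([ 0.02533437, -0.07598131,  0.04167044, -0.0321559 , -0.06944992,
        0.02977433, -0.00761242]), 'joint_efforts': array([ 4.27598616e-05, -5.49301350e+01,  1.14253074e+00, -1.86859685e+01,
       -5.23222389e-02,  1.59592624e-02,  1.38850629e-05]), 'ee_pos': array([0.20060829, 0.61827608, 0.20548408]), 'tcp_rot': array([[-9.51151234e-01,  3.08725328e-01, -3.70440084e-05],
       [ 3.08725327e-01,  9.51151235e-01,  1.77153831e-05],
       [ 4.07036418e-05,  5.41358488e-06, -9.99999999e-01]]), 'ft_force': array([-0.13949827, -0.37952186,  0.14165216]), 'wrist_torque': array([-0.00922501, -0.03011421,  0.02109726]), 'width': 0.0939307011180399}
```

View pics/top1.png

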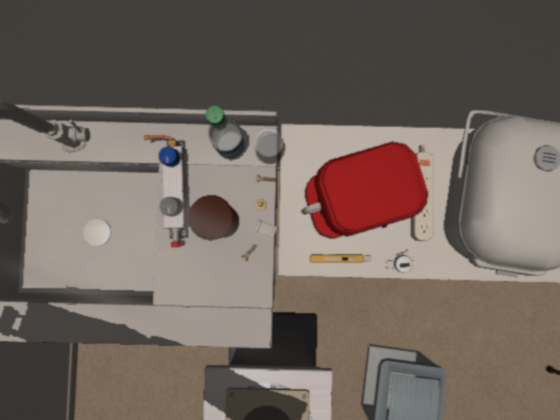

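View pics/side1.png

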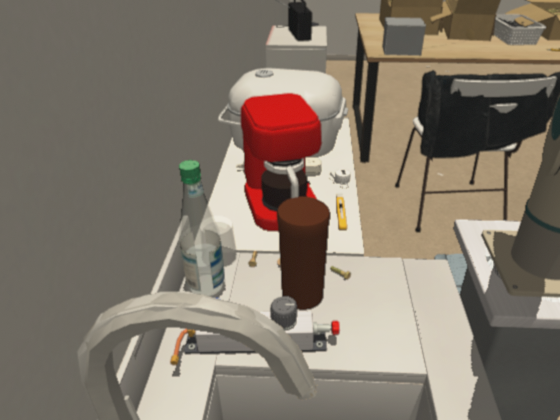

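The top view shows the blue cap at (169,155) on the far port, the grey cap at (170,204), and the knob at (177,245). The pitcher, at (213,218), is close to the grey cap, and a bottle stands at (222,130). The side view confirms the grey cap at (284,312) and the knob at (335,328), with the blue cap hidden behind the tap. Next I'll measure these precisely.

Run:
```python
from h import *
W=[];C=[]
for n in ("top","side"):
    p,d=imaging.capture(n); v,u=np.nonzero(d>0); w=world(n,np.c_[u,v],d[v,u]); c=p[v,u].astype(int); W.append(w);C.append(c)
    for nm,x0 in (("blue",(0.663,.245)),("grey",(0.544,.238))):
        m=(np.hypot(w[:,0]-x0[0],w[:,1]-x0[1])<.035)&(w[:,2]>.09)&(w[:,2]<.105)
        if m.sum()>20: print(n,nm,m.sum(),(w[m].max(0)+w[m].min(0))/2,cv2.minEnclosingCircle(w[m][:,:2].astype(np.float32)),np.median(w[m][:,2]))
    m=(c[:,0]>90)&(c[:,1]<50)&(c[:,2]<60)&(abs(w[:,0]-.455)<.05)&(abs(w[:,1]-.232)<.06)
    print(n,"knob",m.sum(),w[m].min(0),w[m].max(0),w[m].mean(0))
    m=(w[:,2]>.051)&(w[:,2]<.059)&(w[:,0]>.48)&(w[:,0]<.74)&(abs(w[:,1]-.24)<.045)
    if m.sum()>20: print(n,"block top",m.sum(),cv2.minAreaRect(w[m][:,:2].astype(np.float32)))
w=np.vstack(W)
m=(w[:,2]>.12)&(w[:,0]>.3)&(w[:,0]<.95)&(w[:,1]>-0.05)&(w[:,1]<.5)
g={}
for a in w[m]:
    k=(int(a[0]//.03),int(a[1]//.03)); g[k]=max(g.get(k,0),a[2])
ys=range(16,-2,-1); print("x\\y ",*["%4d"%(y*30) for y in ys])
for i in range(31,9,-1): print("%4d"%(i*30),*["%4d"%(g[(i,y)]*1000) if (i,y) in g else "   ." for y in ys])
m=(w[:,2]>.19)&(w[:,2]<.22)&(w[:,0]>.45)&(w[:,0]<.62)&(w[:,1]>.08)&(w[:,1]<.21); print("pitcher",cv2.minEnclosingCircle(w[m][:,:2].astype(np.float32)))
```

```text
top blue 262 [0.6642519  0.24723848 0.09445097] ((0.6641559600830078, 0.24706873297691345), 0.022324498742818832) 0.09376119843095732
top grey 272 [0.54398016 0.23973754 0.09440947] ((0.5440449118614197, 0.23894548416137695), 0.022595932707190514) 0.09416403768750503
top knob 23 [0.45247641 0.22120601 0.03251005] [0.46003713 0.23792047 0.04776624] [0.45597938 0.22760798 0.0429276 ]
top block top 925 ((0.5940206050872803, 0.2422873079776764), (0.19953425228595734, 0.05045102536678314), 4.229956150054932)
side grey 402 [0.54424366 0.24457046 0.09387002] ((0.5441691875457764, 0.24434411525726318), 0.02189558558166027) 0.09431260028820071
side knob 60 [0.4518014  0.23228823 0.0356747 ] [0.460732   0.2489847  0.04876475] [0.4563956  0.24205927 0.04308087]
side block top 538 ((0.5945025682449341, 0.2475537657737732), (0.19975139200687408, 0.05067749321460724), 4.921215534210205)
x\y   480  450  420  390  360  330  300  270  240  210  180  150  120   90   60   30    0  -30
 930    .    .    .    .    .    .    .    .    .    .    .    .    .    .    .    .    .    .
 900    .    .    .    .
[... 1344 characters left out ...]
.    .    .    .    .  210  211  212  210    .    .    .
 450    .    .    .    .    .    .    .    .    .    .    .  209  210  210    .    .    .    .
 420    .    .    .    .    .    .    .    .    .    .    .    .    .    .    .    .    .    .
 390    .    .    .    .    .    .    .    .    .    .    .    .    .    .    .    .    .    .
 360    .    .    .    .    .    .    .    .    .    .    .    .    .    .    .    .    .    .
 330    .    .    .    .    .    .    .    .    .    .    .    .    .    .    .    .    .    .
 300    .    .    .    .    .    .    .    .    .    .    .    .    .    .    .    .    .    .
pitcher ((0.5148487687110901, 0.12640507519245148), 0.050304971635341644)
```

```bash
cat >> h.py <<'E'
from scipy.spatial.transform import Rotation as Ro
def pose(jaw, tilt):  # jaw = angle of tool x in world deg (tool down); tilt about tool y
    a=np.radians(jaw); X=np.array([np.cos(a),np.sin(a),0]); Z=np.array([0,0,-1.]); 
    return np.c_[X,np.cross(Z,X),Z]@Ro.from_euler('y',tilt,degrees=True).as_matrix()
def row(grasp,R):
    s=arm.get_state(); R0=s["tcp_rot"]; t=np.array(grasp)+.019*R[:,2]
    print("turn",np.round(Ro.from_matrix(R0.T@R).as_rotvec(degrees=True),2),"shift",np.round(R0.T@(t-s["ee_pos"]),4),"tcp",t,"clock",s["clock"])
E
python3 - <<'E'
from h import *
p,d=imaging.capture("top"); v,u=np.nonzero(d>0); w=world("top",np.c_[u,v],d[v,u])
for lo,hi in ((.1,.15),(.15,.3),(.3,.55),(.55,.62)):
    m=(w[:,2]>lo)&(w[:,2]<hi)&(w[:,0]>.6)&(w[:,0]<.95)&(w[:,1]>.1)&(w[:,1]<.4); print(lo,m.sum(),w[m].min(0) if m.any() else '',w[m].max(0) if m.any() else '')
m=(w[:,2]<.1)&(w[:,0]>.6)&(w[:,1]>.2)&(w[:,1]<.3);print("low max x",w[m][:,0].max(),np.sort(w[m][:,0])[-5:])
R=pose(184.2,-40); print(R.round(3)); row(np.array([.4542,.2349,.036])-.08*R[:,2],R)
E
```

```text
0.1 1051 [0.67154421 0.10002871 0.10002676] [0.78206262 0.39893557 0.14995492]
0.15 4078 [0.6759385  0.10003789 0.15007304] [0.78255929 0.39996558 0.29997239]
0.3 12623 [0.77867776 0.10004856 0.30008324] [0.78300943 0.3999358  0.54996498]
0.55 945 [0.77896567 0.10013904 0.55001852] [0.78221303 0.35745284 0.56823974]
low max x 0.7818960766088225 [0.78154051 0.78162259 0.78163783 0.78172407 0.78189608]
[[-0.764 -0.073  0.641]
 [-0.056  0.997  0.047]
 [-0.643  0.    -0.766]]
turn [ -7.74 -39.49 -21.27] shift [-0.3232 -0.3012  0.1227] tcp [0.41509526 0.23202833 0.08272871] clock 0.75
```

```bash
python3 -m creep '[[[-7.74,-39.49,-21.27,-0.3232,-0.3012,0.06,1],[-7.74,-39.49,-21.27,-0.3232,-0.3012,0.06,1],[-7.74,-39.49,-21.27,-0.3232,-0.3012,0.06,1],[-7.74,-39.49,-21.27,-0.3232,-0.3012,0.06,1],[-7.74,-39.49,-21.27,-0.3232,-0.3012,0.06,1],[-7.74,-39.49,-21.27,-0.3232,-0.3012,0.06,1],[-7.74,-39.49,-21.27,-0.3232,-0.3012,0.1227,1],[-7.74,-39.49,-21.27,-0.3232,-0.3012,0.1227,1],[-7.74,-39.49,-21.27,-0.3232,-0.3012,0.1227,1],[-7.74,-39.49,-21.27,-0.3232,-0.3012,0.1227,1],[-7.74,-39.49,-21.27,-0.3232,-0.3012,0.1227,1],[-7.74,-39.49,-21.27,-0.3232,-0.3012,0.1227,1]]]' 20
python3 - <<'E'
from h import *
s=arm.get_state();print(s["joint_positions"].round(1))
m=imaging.camera_model("wrist");p,d=imaging.capture("wrist");cv2.imwrite("pics/w1.png",p[:,:,::-1])
for q in ("bleed_knob","cap_blue","cap_grey"):
    for r in spotter.silhouettes("wrist",q)[:2]:
        v,u=np.nonzero(r["pixels"]&(d>0)); w=world("wrist",np.c_[u,v],d[v,u],m)
        print(q,round(r["p"],2),np.round(r["at"]),len(u),np.round(np.median(w,0),4),"max",np.round(np.percentile(w,98,axis=0),3),"min",np.round(np.percentile(w,2,axis=0),3))
R=pose(184.2,-40);row(np.array([.4542,.2349,.036]),R)
E
```

```text
clock: 1.95
ee_pos: [0.3778, 0.3167, 0.0974]
tcp_rot: [[-0.757, -0.083, 0.648], [-0.16, 0.985, -0.06], [-0.634, -0.149, -0.759]]
ft_force: [0.2, -0.2, -1.3]
width: 0.0937
[-70.6  39.9  -3.1 139.3 100.4  42.4 -74.9]
bleed_knob 0.68 [190. 216.] 535 [0.4487 0.2371 0.0415] max [0.458 0.246 0.049] min [0.447 0.225 0.03 ]
cap_grey 0.86 [199. 289.] 1132 [0.5261 0.2486 0.0851] max [0.548 0.264 0.098] min [0.522 0.23  0.065]
turn [-6.36 -0.2   5.82] shift [-0.0065 -0.0738  0.1194] tcp [0.46638017 0.23579446 0.02144516] clock 2.15
```

View pics/w1.png

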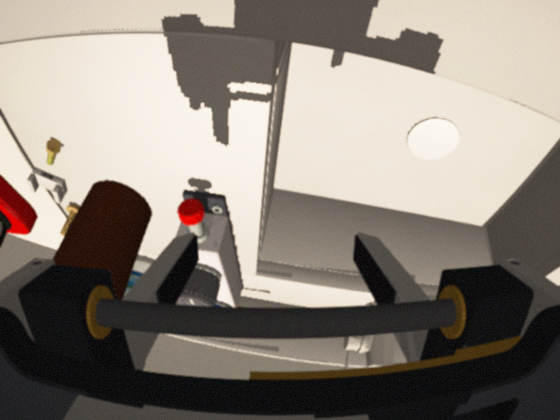

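Knob is at pixel (190,212). The wrist camera puts it at y≈0.2355 with its front face at x≈0.447, which matches the manifold geometry. Joint 4 is near its limit at this tilt, so I'll use 28° and come down from above.

Run:
```python
from h import *
R=pose(184.2,-28);row(np.array([.4535,.2352,.036+.06]),R)
```

```text
turn [-6.95 11.78  5.13] shift [-0.04   -0.0821  0.0729] tcp [0.462396   0.23585328 0.079224  ] clock 2.15
```

```bash
python3 -m creep '[[[-6.95,11.78,5.13,-0.04,-0.0821,0.0729,1],[-6.95,11.78,5.13,-0.04,-0.0821,0.0729,1],[-6.95,11.78,5.13,-0.04,-0.0821,0.0729,1],[-6.95,11.78,5.13,-0.04,-0.0821,0.0729,1],[-6.95,11.78,5.13,-0.04,-0.0821,0.0729,1],[-6.95,11.78,5.13,-0.04,-0.0821,0.0729,1]]]'
python3 - <<'E'
from h import *
s=arm.get_state();print(s["joint_positions"].round(1))
R=pose(184.2,-28);row(np.array([.4535,.2352,.096]),R);row(np.array([.4535,.2352,.036]),R)
E
```

```text
clock: 2.75
ee_pos: [0.4611, 0.2385, 0.0801]
tcp_rot: [[-0.879, -0.08, 0.469], [-0.071, 0.997, 0.036], [-0.471, -0.001, -0.882]]
ft_force: [-0.4, -0.0, 0.6]
width: 0.0941
[-39.7  35.4  -4.2 138.9 129.8  25.6 -76.9]
turn [0.1  0.08 0.36] shift [-0.0005 -0.0028  0.0012] tcp [0.462396   0.23585328 0.079224  ] clock 2.75
turn [0.1  0.08 0.36] shift [ 0.0277 -0.0027  0.0542] tcp [0.462396   0.23585328 0.019224  ] clock 2.75
```

```bash
python3 -m creep '[[[0,0,0,0.0141,0,0.0265,1],[0,0,0,0.0282,0,0.053,1],[0,0,0,0.0282,0,0.053,1],[0,0,0,0.0282,0,0.053,1]]]'
python3 - <<'E'
from h import *
s=arm.get_state();print(s["joint_positions"].round(1))
R=pose(184.2,-28);row(np.array([.4535,.2352,.036]),R)
m=imaging.camera_model("wrist");p,d=imaging.capture("wrist");cv2.imwrite("pics/w2.png",p[:,:,::-1])
for r in spotter.silhouettes("wrist","bleed_knob")[:2]:
        v,u=np.nonzero(r["pixels"]&(d>0)); w=world("wrist",np.c_[u,v],d[v,u],m)
        print(round(r["p"],2),np.round(r["at"]),len(u),np.round(np.median(w,0),4),"max",np.round(np.percentile(w,98,axis=0),3),"min",np.round(np.percentile(w,2,axis=0),3))
E
```

```text
clock: 3.15
ee_pos: [0.46, 0.2387, 0.019]
tcp_rot: [[-0.881, -0.082, 0.467], [-0.073, 0.997, 0.036], [-0.468, -0.002, -0.884]]
ft_force: [0.5, 1.4, 0.1]
width: 0.0939
[-35.4  45.1 -10.6 139.8 136.7  36.2 -84.5]
turn [ 0.11 -0.08  0.49] shift [-0.002  -0.0031  0.0008] tcp [0.462396   0.23585328 0.019224  ] clock 3.15
0.73 [263. 264.] 1604 [0.4485 0.2346 0.0426] max [0.458 0.245 0.049] min [0.447 0.224 0.03 ]
```

View pics/w2.png

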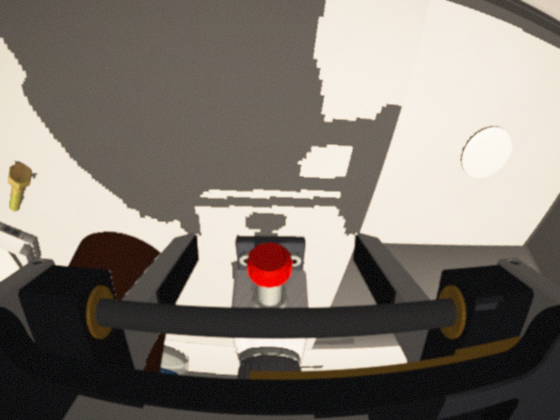

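Knob at (268,263), sits about 3 mm to −y of the finger centre. I'll re-centre, ease the tilt to 23° to get joint 4 off its limit, then close.

Run:
```python
from h import *
R=pose(184.2,-23);row(np.array([.4532,.2346,.036]),R)
```

```text
turn [0.14 5.11 0.36] shift [ 0.0021 -0.0033  0.0014] tcp [0.46060395 0.23514371 0.01851041] clock 3.25
```

```bash
python3 -m creep '[[[0.1,5.1,0.4,0.002,-0.0033,0.0014,1],[0.1,5.1,0.4,0.002,-0.0033,0.0014,1],[0.1,5.1,0.4,0.002,-0.0033,0.0014,1],[0.1,5.1,0.4,0.002,-0.0033,0.0014,-0.2]]]' 30
python3 -c "
from h import *
s=arm.get_state();print(s['joint_positions'].round(1));row(np.array([.4532,.2346,.036]),pose(184.2,-23))"
```

```text
clock: 3.65
ee_pos: [0.4606, 0.2339, 0.0178]
tcp_rot: [[-0.918, -0.071, 0.39], [-0.065, 0.997, 0.029], [-0.391, 0.001, -0.92]]
ft_force: [0.0, -0.5, 0.3]
width: 0.0888
[-34.3  42.9  -7.6 136.4 134.4  25.7 -79.2]
turn [-0.    0.01 -0.15] shift [-0.0004  0.0012 -0.0006] tcp [0.46060395 0.23514371 0.01851041] clock 3.65
```

Good: j4 at 136°. Close.

```bash
python3 -m creep '[[[0,0,0,0,0.001,0,-1],[0,0,0,0,0.001,0,-1],[0,0,0,0,0.001,0,-1],[0,0,0,0,0.001,0,-1],[0,0,0,0,0.001,0,-1],[0,0,0,0,0.001,0,-1],[0,0,0,0,0.001,0,-1],[0,0,0,0,0.001,0,-1]]]' 30
python3 -c "
from h import *
s=arm.get_state();print(s['joint_positions'].round(1));row(np.array([.4532,.2346,.036]),pose(184.2,-23));print(s['ft_force'])
R=s['tcp_rot'];print((R.T@np.array([-.9973,-.0732,0])*.006).round(5))"
```

```text
clock: 4.45
ee_pos: [0.4608, 0.2346, 0.017]
tcp_rot: [[-0.919, -0.07, 0.388], [-0.064, 0.998, 0.028], [-0.389, 0.001, -0.921]]
ft_force: [0.4, 0.3, -1.4]
width: 0.0253
[-34.4  43.   -7.5 136.2 134.2  25.5 -79.1]
turn [-0.04 -0.1  -0.2 ] shift [-0.0004  0.0006 -0.0014] tcp [0.46060395 0.23514371 0.01851041] clock 4.45
[ 0.40590792  0.28046996 -1.43987853]
[ 5.53e-03 -2.00e-05 -2.34e-03]
```

```bash
python3 -m creep '[[[0,0,0,0.0014,0,-0.0006,-1],[0,0,0,0.0028,0,-0.0012,-1],[0,0,0,0.0042,0,-0.0018,-1],[0,0,0,0.0055,0,-0.0023,-1],[0,0,0,0.0055,0,-0.0023,-1],[0,0,0,0.0055,0,-0.0023,-1]]]' 30
python3 -c "
from h import *
s=arm.get_state();print(s['joint_positions'].round(1),s['ee_pos'],s['ft_force'])"
```

```text
clock: 5.05
ee_pos: [0.4558, 0.2348, 0.0171]
tcp_rot: [[-0.918, -0.07, 0.39], [-0.064, 0.998, 0.029], [-0.391, 0.001, -0.92]]
ft_force: [4.5, 2.0, -6.5]
width: 0.0229
[-34.5  43.   -8.1 136.9 134.3  26.4 -79.7] [0.45584154 0.2348438  0.01714135] [ 4.48808706  2.00371792 -6.48818129]
```

```bash
python3 -m creep '[[[0,0,0,0.0014,0,-0.0006,-1],[0,0,0,0.0028,0,-0.0012,-1],[0,0,0,0.0042,0,-0.0018,-1],[0,0,0,0.0055,0,-0.0023,-1],[0,0,0,0.0064,0,-0.0028,-1],[0,0,0,0.0064,0,-0.0028,-1],[0,0,0,0.0064,0,-0.0028,-1]]]' 35
python3 - <<'E'
from h import *
s=arm.get_state();print(s['joint_positions'].round(1),s['ee_pos'],s['ft_force'])
for n in ("wrist","side"):
    p,d=imaging.capture(n);cv2.imwrite(f"pics/{n}3.png",cv2.resize(p[200:400,180:380] if n=="wrist" else p[280:380,260:390],None,fx=3 if n=="wrist" else 4,fy=3 if n=="wrist" else 4)[:,:,::-1])
    if n=="side":
        v,u=np.nonzero(d>0); w=world(n,np.c_[u,v],d[v,u]); c=p[v,u].astype(int)
        m=(c[:,0]>90)&(c[:,1]<50)&(c[:,2]<60)&(abs(w[:,0]-.455)<.05)&(abs(w[:,1]-.232)<.06)
        print("knob",m.sum(),w[m].min(0) if m.any() else 0,w[m].max(0) if m.any() else 0)
E
```

```text
clock: 5.75
ee_pos: [0.4496, 0.2344, 0.0172]
tcp_rot: [[-0.918, -0.069, 0.391], [-0.063, 0.998, 0.028], [-0.392, 0.001, -0.92]]
ft_force: [6.4, 2.9, -9.2]
width: 0.0227
[-34.7  43.1  -8.7 137.7 134.3  27.3 -80.5] [0.4495943  0.23440569 0.01718585] [ 6.44114866  2.85388839 -9.19060504]
knob 33 [0.43913771 0.22226683 0.03583234] [0.45118758 0.24274776 0.04970912]
```

View pics/side3.png

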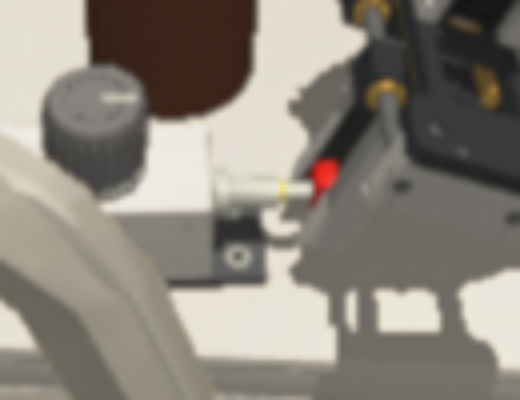

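View pics/wrist3.png

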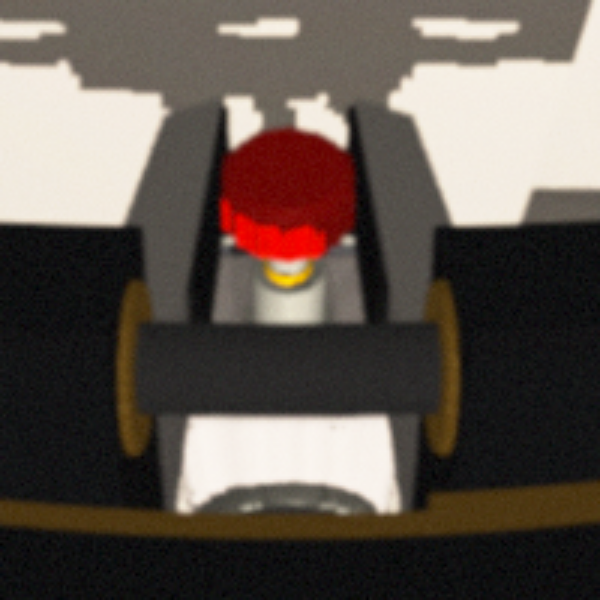

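The yellow ring shows at the sleeve end in both crops: (283,190) in the side crop and (290,275) in the wrist crop. The knob stays in the jaws after 11.2 mm of TCP travel. I'll go 1 mm further and hold.

```bash
python3 -m creep '[[[0,0,0,0.0009,0,-0.0004,-1],[0,0,0,0.0009,0,-0.0004,-1],[0,0,0,0.0009,0,-0.0004,-1],[0,0,0,0.0009,0,-0.0004,-1],[0,0,0,0.0009,0,-0.0004,-1],[0,0,0,0.0009,0,-0.0004,-1],[0,0,0,0.0009,0,-0.0004,-1],[0,0,0,0.0009,0,-0.0004,-1],[0,0,0,0.0009,0,-0.0004,-1],[0,0,0,0.0009,0,-0.0004,-1],[0,0,0,0.0009,0,-0.0004,-1],[0,0,0,0.0009,0,-0.0004,-1]]]' 35
python3 -m creep '[[[0,0,0,0,0,0,-1],[0,0,0,0,0,0,-1],[0,0,0,0,0,0,-1]]]'
```

```text
clock: 7.05
ee_pos: [0.4487, 0.2344, 0.0172]
tcp_rot: [[-0.918, -0.069, 0.391], [-0.063, 0.998, 0.028], [-0.392, 0.001, -0.92]]
ft_force: [7.1, 2.3, -10.7]
width: 0.0231
clock: 7.35
ee_pos: [0.4487, 0.2344, 0.0172]
tcp_rot: [[-0.918, -0.069, 0.391], [-0.063, 0.998, 0.028], [-0.392, 0.001, -0.92]]
ft_force: [7.0, 4.0, -10.2]
width: 0.0231
```

```bash
python3 -m creep '[[[0,0,0,-0.003,0,0.0013,-1],[0,0,0,-0.006,0,0.0026,-1],[0,0,0,-0.009,0,0.0038,-1],[0,0,0,-0.010,0,0.0042,-1],[0,0,0,-0.010,0,0.0042,1],[0,0,0,-0.010,0,0.0042,1],[0,0,0,-0.010,0,0.0042,1],[0,0,0,-0.010,0,0.0042,1],[0,0,0,-0.010,0,0.0042,1],[0,0,0,-0.010,0,0.0042,1],[0,0,0,-0.010,0,0.0042,1]]]'
python3 - <<'E'
from h import *
m=imaging.camera_model("wrist");p,d=imaging.capture("wrist")
for r in spotter.silhouettes("wrist","bleed_knob")[:2]:
        v,u=np.nonzero(r["pixels"]&(d>0)); w=world("wrist",np.c_[u,v],d[v,u],m)
        print(round(r["p"],2),np.round(r["at"]),len(u),np.round(np.median(w,0),4),"max",np.round(np.percentile(w,98,axis=0),3),"min",np.round(np.percentile(w,2,axis=0),3))
R=arm.get_state()["tcp_rot"];print((R.T@np.array([-.03,0,.12])).round(4))
# target above blue cap
for a in (184.2,110.5): row([.664,.249,.165],pose(a,0))
E
```

```text
clock: 8.45
ee_pos: [0.4577, 0.2344, 0.0172]
tcp_rot: [[-0.919, -0.07, 0.388], [-0.064, 0.998, 0.028], [-0.389, 0.001, -0.921]]
ft_force: [0.1, 0.3, -0.9]
width: 0.0756
0.8 [274. 269.] 1757 [0.4487 0.2346 0.0428] max [0.47  0.246 0.05 ] min [0.447 0.223 0.011]
[-0.0191  0.0022 -0.1222]
turn [ 1.00e-02  2.29e+01 -2.00e-01] shift [-2.407e-01  2.000e-04 -3.820e-02] tcp [0.664 0.249 0.146] clock 8.55
turn [14.72 19.63 72.46] shift [-2.407e-01  2.000e-04 -3.820e-02] tcp [0.664 0.249 0.146] clock 8.55
```

```bash
python3 -m creep '[[[0,0,0,-0.0100,0.0015,-0.07,1],[0,0,0,-0.0191,0.0022,-0.1222,1],[0,10,0,-0.0191,0.0022,-0.1222,1],[0,20,0,-0.0191,0.0022,-0.1222,1],[0,22.9,0,-0.0191,0.0022,-0.1222,1],[0,22.9,0,-0.0191,0.0022,-0.1222,1]]]'
python3 - <<'E'
from h import *
p,d=imaging.capture("top"); v,u=np.nonzero(d>0); w=world("top",np.c_[u,v],d[v,u])
m=(w[:,2]>.14)&(w[:,0]>.5)&(w[:,0]<.77)&(w[:,1]>0)&(w[:,1]<.24)
q=w[m][:,:2]-[.664,.249]; r=np.hypot(*q.T); a=np.degrees(np.arctan2(q[:,1],q[:,0]))
for lo in range(-180,0,15):
    k=(a>=lo)&(a<lo+15)
    if k.any(): print(lo,r[k].min().round(3))
s=arm.get_state();print(s['joint_positions'].round(1))
for a in (184.2,110.5): row([.664,.249,.165],pose(a,0))
E
```

```text
clock: 9.15
ee_pos: [0.4512, 0.2116, 0.1226]
tcp_rot: [[-0.938, -0.033, 0.344], [-0.059, 0.996, -0.066], [-0.34, -0.083, -0.937]]
ft_force: [-0.1, -0.4, -0.5]
width: 0.0937
-165 0.16
-150 0.147
-135 0.15
-90 0.111
-75 0.11
[-37.9  27.7  -3.3 130.8  65.1  19.2  -9.8]
turn [-4.96 19.87 -1.54] shift [-0.2084  0.0274  0.0496] tcp [0.664 0.249 0.146] clock 9.2
turn [ 8.49 20.17 71.33] shift [-0.2084  0.0274  0.0496] tcp [0.664 0.249 0.146] clock 9.2
```

```bash
python3 -c "
from h import *
row([.44,.245,.20],pose(184.2,0))
row([.44,.245,.20],pose(110.5,0))"
```

```text
turn [-4.96 19.87 -1.54] shift [-0.0099  0.0277 -0.0599] tcp [0.44  0.245 0.181] clock 9.2
turn [ 8.49 20.17 71.33] shift [-0.0099  0.0277 -0.0599] tcp [0.44  0.245 0.181] clock 9.2
```

```bash
python3 -m creep '[[[0,0,0,-0.01,0.0277,-0.06,1],[0,0,0,-0.01,0.0277,-0.06,1],[-5,19.9,-1.5,-0.01,0.0277,-0.06,1],[-5,19.9,-1.5,-0.01,0.0277,-0.06,1],[-5,19.9,-1.5,-0.01,0.0277,-0.06,1],[-5,19.9,-1.5,-0.01,0.0277,-0.06,1]]]'
python3 -c "
from h import *
s=arm.get_state();print(s['joint_positions'].round(1))
row([.664,.249,.17],pose(110.5,0))
row([.664,.249,.17],pose(94.2,0))"
```

```text
clock: 9.8
ee_pos: [0.4451, 0.2403, 0.1794]
tcp_rot: [[-0.998, -0.062, 0.002], [-0.062, 0.998, -0.0], [-0.002, -0.0, -1.0]]
ft_force: [0.6, -1.2, -0.3]
width: 0.0934
[-11.4  28.5 -29.2 110.9  19.2  45.3  42.3]
turn [6.000e-02 1.200e-01 7.305e+01] shift [-0.219  -0.0049  0.0288] tcp [0.664 0.249 0.151] clock 9.8
turn [8.000e-02 1.100e-01 8.935e+01] shift [-0.219  -0.0049  0.0288] tcp [0.664 0.249 0.151] clock 9.8
```

```bash
python3 -m creep '[[[0,0,73,-0.219,-0.0049,0,1],[0,0,73,-0.219,-0.0049,0,1],[0,0,73,-0.219,-0.0049,0,1],[0,0,73,-0.219,-0.0049,0,1],[0,0,73,-0.219,-0.0049,0,1],[0,0,73,-0.219,-0.0049,0,1],[0,0,73,-0.219,-0.0049,0,1],[0,0,73,-0.219,-0.0049,0,1],[0,0,73,-0.219,-0.0049,0,1],[0,0,73,-0.219,-0.0049,0,1],[0,0,73,-0.219,-0.0049,0,1]]]'
python3 - <<'E'
from h import *
s=arm.get_state();print(s['joint_positions'].round(1))
m=imaging.camera_model("wrist");p,d=imaging.capture("wrist");cv2.imwrite("pics/w4.png",p[:,:,::-1])
for q in ("cap_blue","cap_grey"):
  for r in spotter.silhouettes("wrist",q)[:2]:
    v,u=np.nonzero(r["pixels"]&(d>0)); w=world("wrist",np.c_[u,v],d[v,u],m); k=w[:,2]>.088
    print(q,round(r["p"],2),np.round(r["at"]),len(u),np.round(np.median(w,0),4),cv2.minEnclosingCircle(w[k][:,:2].astype(np.float32)) if k.any() else 0)
row([.664,.249,.085],pose(110.5,0))
E
```

```text
clock: 10.9
ee_pos: [0.6575, 0.2552, 0.1792]
tcp_rot: [[-0.364, 0.932, 0.001], [0.932, 0.364, -0.004], [-0.004, -0.0, -1.0]]
ft_force: [-0.7, -0.3, -0.4]
width: 0.094
[-19.6  42.4  -7.5  78.2   6.1  59.8  -7. ]
cap_blue 0.9 [280. 213.] 2311 [0.6631 0.2532 0.0966] ((0.6647042036056519, 0.2505022883415222), 0.023090580478310585)
cap_grey 0.76 [152. 173.] 2167 [0.5492 0.2454 0.0963] ((0.5453020334243774, 0.241644948720932), 0.022786280140280724)
turn [0.02 0.11 0.75] shift [-0.0077  0.0033  0.1136] tcp [0.664 0.249 0.066] clock 11.05
```

View pics/w4.png

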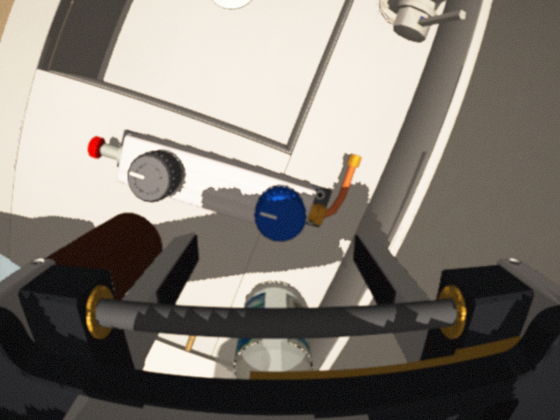

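Blue cap at (279,213) with its white mark at (266,215); centre (0.6647, 0.2505). A hose and its fitting at (318,213)–(353,160) may be under the far finger, so I'll check its height.

Run:
```python
from h import *
p,d=imaging.capture("wrist"); m=imaging.camera_model("wrist"); v,u=np.nonzero(d>0); w=world("wrist",np.c_[u,v],d[v,u],m)
k=(u>310)&(u<365)&(v>150)&(v<225)&(w[:,2]>.01); w=w[k]; c=w[:,:2]-[.6647,.2505]; a=np.radians(20.5)
al=c@[np.cos(a),np.sin(a)]; ac=c@[-np.sin(a),np.cos(a)]
for lo in np.arange(.02,.1,.01):
    b=(al>=lo)&(al<lo+.01)&(abs(ac)<.02)
    if b.any(): print(lo.round(2),b.sum(),w[b][:,2].max().round(3))
print(w[:,2].max())
row([.6645,.2500,.085],pose(110.5,0))
```

```text
0.03 217 0.058
0.04 215 0.051
0.05 149 0.045
0.06 141 0.045
0.07 2 0.042
0.057685975166188785
turn [0.02 0.09 0.74] shift [-0.0069  0.004   0.1137] tcp [0.6645 0.25   0.066 ] clock 11.1
```

```bash
python3 -m creep '[[[0,0,0.7,-0.003,0.002,0.03,1],[0,0,0.7,-0.003,0.002,0.07,1],[0,0,0.7,-0.003,0.002,0.07,1],[0,0,0.7,-0.003,0.002,0.07,1]]]'
python3 -c "
from h import *
row([.6645,.2500,.085],pose(110.5,0))"
```

```text
clock: 11.5
ee_pos: [0.6611, 0.253, 0.1098]
tcp_rot: [[-0.35, 0.937, -0.0], [0.937, 0.35, -0.001], [-0.001, -0.001, -1.0]]
ft_force: [0.8, -0.8, 0.6]
width: 0.0939
turn [-0.04  0.05  0.01] shift [-0.004   0.0022  0.0438] tcp [0.6645 0.25   0.066 ] clock 11.5
```

Then descend and grip at 40 N.

```bash
python3 -m creep '[[[0,0,0,-0.004,0.0022,0.022,1],[0,0,0,-0.004,0.0022,0.0438,1],[0,0,0,-0.004,0.0022,0.0438,1],[0,0,0,-0.004,0.0022,0.0438,0],[0,0,0,-0.004,0.0022,0.0438,-1],[0,0,0,-0.004,0.0022,0.0438,-1],[0,0,0,-0.004,0.0022,0.0438,-1],[0,0,0,-0.004,0.0022,0.0438,-1],[0,0,0,-0.004,0.0022,0.0438,-1]]]' 40
python3 -c "
from h import *
s=arm.get_state();print(s['ft_force'],s['wrist_torque'],s['joint_positions'].round(1))
row([.6645,.2500,.085],pose(110.5,0))"
```

```text
clock: 12.4
ee_pos: [0.6648, 0.2502, 0.0662]
tcp_rot: [[-0.35, 0.937, 0.001], [0.937, 0.35, -0.001], [-0.001, 0.001, -1.0]]
ft_force: [-1.6, 0.5, -0.3]
width: 0.0494
[-1.55957073  0.4537026  -0.33474401] [-0.20401628  0.27372414 -0.00091781] [-19.3  49.7  -6.8  82.3   7.   48.3  -7.8]
turn [0.04 0.05 0.01] shift [-0.0001 -0.0003  0.0002] tcp [0.6645 0.25   0.066 ] clock 12.4
```

```bash
python3 -m creep '[[[0,0,0,0,0,0,-1],[0,0,-2,0,0,0,-1],[0,0,-4,0,0,0,-1],[0,0,-6,0,0,0,-1],[0,0,-8,0,0,0,-1],[0,0,-8,0,0,0,-1]]]' 40
python3 -c "
from h import *
s=arm.get_state();print(s['ft_force'],s['wrist_torque'],s['width'])"
```

```text
clock: 13.0
ee_pos: [0.6647, 0.2506, 0.0661]
tcp_rot: [[-0.479, 0.878, 0.001], [0.878, 0.479, 0.0], [-0.0, 0.001, -1.0]]
ft_force: [-1.8, 1.0, 2.7]
width: 0.0462
[-1.77158662  0.95280711  2.71711298] [ 0.16403382  0.27332306 -0.03328806] 0.04621480475387356
```

Torque stays near zero past 0.1 rad, so counter-clockwise loosens it. Continue.

```bash
python3 -m creep '[[[0,0,-6,0,0,0,-1],[0,0,-12,0,0,0,-1],[0,0,-18,0,0,0,-1],[0,0,-24,0,0,0,-1],[0,0,-30,0,0,0,-1],[0,0,-36,0,0,0,-1],[0,0,-42,0,0,0,-1],[0,0,-48,0,0,0,-1],[0,0,-49.5,0,0,0,-1],[0,0,-49.5,0,0,0,-1]]]' 40
python3 - <<'E'
from h import *
s=arm.get_state();print(s['ft_force'],s['wrist_torque'],s['width'],s['joint_positions'].round(1))
print(np.degrees(np.arctan2(s['tcp_rot'][1,0],s['tcp_rot'][0,0])))
p,d=imaging.capture("wrist");cv2.imwrite("pics/w5.png",p[:,:,::-1])
E
```

```text
clock: 14.0
ee_pos: [0.6646, 0.2503, 0.0661]
tcp_rot: [[-0.978, 0.209, 0.0], [0.209, 0.978, -0.0], [-0.001, -0.0, -1.0]]
ft_force: [-1.4, 0.7, 2.6]
width: 0.0463
[-1.35790145  0.70320012  2.60929839] [ 0.16955207  0.42221814 -0.01793686] 0.04633580404862235 [-11.4  51.2 -21.9  82.1  22.   51.   38.1]
167.9280613942427
```

View pics/w5.png

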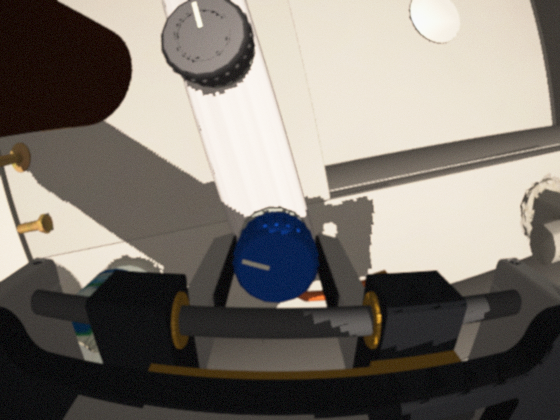

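The blue cap's mark at (255,265) now sits about 1 rad from the grey cap's mark at (196,15), and the grip is intact. Lift.

```bash
python3 -m creep '[[[0,0,0,0,0,-0.003,-1],[0,0,0,0,0,-0.006,-1],[0,0,0,0,0,-0.009,-1],[0,0,0,0,0,-0.009,-1]]]' 40
```

```text
clock: 14.45
ee_pos: [0.6648, 0.2499, 0.0753]
tcp_rot: [[-0.978, 0.208, 0.001], [0.208, 0.978, -0.001], [-0.001, -0.001, -1.0]]
ft_force: [-0.4, -0.2, -0.5]
width: 0.0465
```

```bash
python3 -m creep '[[[0,0,0,0,0,-0.01,-1],[0,0,0,0,0,-0.02,-1],[0,0,0,0,0,-0.035,-1],[0,0,0,0,0,-0.055,-1],[0,0,0,0,0,-0.075,-1],[0,0,0,0,0,-0.08,-1],[0,0,0,0,0,-0.08,-1],[0,0,0,0,0,-0.08,-1],[0,0,0,0,0,-0.08,-1],[0,0,0,0,0,-0.08,-1]]]' 40
python3 - <<'E'
from h import *
for n in ("wrist","top"):
    m=imaging.camera_model(n);p,d=imaging.capture(n)
    if n=="top": cv2.imwrite("pics/top5.png",cv2.resize(p[110:270,90:280],None,fx=4,fy=4)[:,:,::-1])
    for q in ("cap_blue","cap_grey","bleed_knob"):
      for r in spotter.silhouettes(n,q)[:1]:
        v,u=np.nonzero(r["pixels"]&(d>0)); w=world(n,np.c_[u,v],d[v,u],m)
        print(n,q,round(r["p"],2),np.round(r["at"]),len(u),np.round(np.median(w,0),4),w.min(0).round(3),w.max(0).round(3))
p,d=imaging.capture("side");cv2.imwrite("pics/side5.png",cv2.resize(p[200:380,150:400],None,fx=3,fy=3)[:,:,::-1])
s=arm.get_state();print(s["qd"].round(2),s["width"],s["ft_force"])
E
```

```text
clock: 15.45
ee_pos: [0.6641, 0.25, 0.154]
tcp_rot: [[-0.978, 0.208, -0.001], [0.208, 0.978, -0.001], [0.001, -0.001, -1.0]]
ft_force: [-0.5, -0.0, -1.4]
width: 0.0459
wrist cap_blue 0.85 [276. 256.] 6223 [0.6592 0.2515 0.1843] [0.642 0.184 0.001] [0.765 0.28  0.187]
wrist cap_grey 0.82 [230.  68.] 2773 [0.5476 0.2424 0.0965] [ 0.524  0.202 -0.002] [0.568 0.263 0.099]
wrist bleed_knob 0.71 [ 66. 151.] 467 [0.5612 0.0342 0.0115] [ 0.547  0.007 -0.   ] [0.574 0.046 0.049]
top cap_blue 0.19 [400. 263.] 318 [ 0.4215 -0.3274  0.0258] [ 0.399 -0.36  -0.004] [ 0.453 -0.303  0.034]
[ 0.06 -0.14  0.1  -0.03  0.08  0.01  0.09] 0.04655897794715992 [ 0.65504046  1.0373964  -0.82628783]
```

View pics/side5.png

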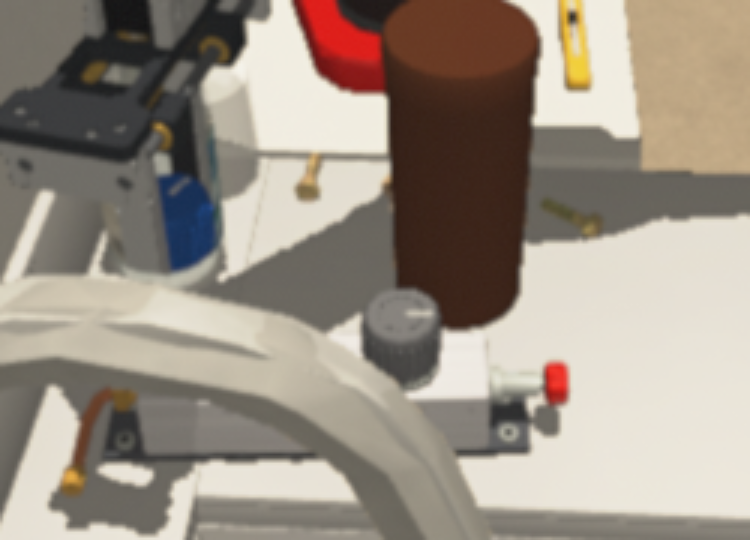

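The blue cap, at (190,225), is upright in the fingers with its top at z≈0.184, so the rim is at about 0.15 m. The knob at (556,382) is home and the grey cap is unmoved. Handing in.

```bash
python3 -c "
from h import *
print(arm.hand_in())"
```

```text
the job is handed in; nothing more can be done
None
```

I vented the manifold, unscrewed the blue cap and lifted it off its port, then handed the job in at about 15.6 s on the robot's clock, against the 56 s limit. The hand-in gave no verdict.

- **Venting:** I pulled the bleed knob out about 12 mm, going by how far the tool moved. The yellow ring showed clear of the sleeve at 11 mm. I held it there for about 1.5 s, took it back and let it go. The wrist camera then put its front face back at x = 0.447 m, where it started.
- **Unscrewing:** The blue cap was on the far port. It turned counter-clockwise past 0.1 rad with almost no torque, so that port's thread is right-hand. I turned it 1.0 rad and it lifted off without catching.
- **Final state:** The cap is held at a 40 N grip setting, jaw opening 46.6 mm. It stands upright, nearly still, with its rim about 0.15 m above the work surface, over its port. The knob is home and the grey cap looks undisturbed.

**Checks that disagreed:**
- In the last frames the network named something else as the knob in the wrist view and as the blue cap in the top view. I relied on the side picture for the knob and on the wrist and side views for the cap.
- The top and side cameras differed by about 5 mm in y at the start, so I used the wrist camera for the grasps.

I did not measure the loose tools and bolts again at the end, but nothing touched them as far as the pictures show. I viewed 9 pictures in all.

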